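# Turn the grading tile over on its stand

## Robot

A 7-joint arm with a two-finger parallel gripper is mounted at the origin on the work surface. World frame = base frame: x ahead of the robot, y to its left, z up, the work surface at z = 0. Lengths are in m, angles in rad, forces in N, time in s.
With the tool pointing down it reaches from about 0.4 to 0.85 m from the base axis. Payload 4.5 kg.
Tool frame: the origin (TCP) lies midway between the tips of the shut fingers; the grasp point (between the pads) lies 19 mm behind it; z points along the fingers, y is the direction in which the jaws open and shut (so a half turn about z gives the same grasp; the last joint's range is limited). The gripper opens to 88 mm and grips with 3 to 60 N. Pads are 18 mm wide; open, the fingers measure 123 mm over their backs; the gripper's body (75 mm by 187 mm) begins 45 mm behind the grasp point.
Start: joints at [1.261, 0.689, -0.195, 1.565, 0.157, 0.902, -0.215], TCP at [0.211, -0.588, 0.239] pointing down, gripper open.
Joint ranges: [-3.01, 3.01], [-0.46, 2.08], [-1.47, 1.51], [0.13, 2.56], [-1, 4.14], [0.04, 2.09], [-2.66, 2.66]. Speed limits (rad/s): [2.57, 2.57, 3.14, 3.14, 3.14, 3.14, 3.14].

## Interface

Orientations are given as a unit quaternion [x, y, z, w].
In Python, from plant import r gives the robot as it stands.
- The arm moves only by the tool play_rows, never from a script. Its argument "targets" is a list of rows, each an object of numbers: "jaw": the closure, from 0 (fully open) to 1 (shut); "dx", "dy", "dz": the shift along the tool's x, y, z in m; "yaw": the turn about the tool's z in rad. A call has exactly 5 rows; each row shifts and turns the pose as measured when the row begins, along the tool's axes as they then stand; what a row does not reach is not made up. A row lasts 1/10 s, in which the tool goes at most 50 mm and 8.59 degrees, less where a joint would pass 70% of its speed; a pose out of reach is approached as far as the arm can. A call with a gripper value outside its range is refused whole. The fingers move at their own pace and stop on an object; "squeeze" is the grip in N (left out, the last holds). Time passes only in rows, so rows that do not move let the fingers close, or fill a call up. It gives the time, the measured TCP pose, the force and the opening at its end, in the units of the state.
- r.get_state(): the state, without advancing time (a new reading comes with each control period).
- r.snapshot(name): name is "side" or "top"; returns a dict with "frame" (420x560x3 uint8, red, green, blue), "z_map" (420x560 float32, m along the optical axis (not along the pixel's ray), 0 where there is no reading), "mtx" (3x3 intrinsics, pixels), "dist_coeffs" ([k1, k2, p1, p2, k3] as OpenCV has them; the pictures are not rectified), "position" and "orientation" of the camera in the world. Camera axes: x right, y up, looking along -z (the intrinsics and any distortion apply to the point x, -y, -z); pixel columns grow to the right and rows downward; lengths in m; the calibration is good to about 2 mm. A picture is of the moment at which its call begins.
- r.finish_job(): hands the job in, once; it reports no verdict.
The state is a dict: "clock": time; "q": joint angles; "qd": joint speeds; "joint_torque": joint torques, N m; "tool_pos": TCP position; "eef_rot": TCP orientation; "contact_force": force on the tool from outside, world axes, zero at the start; "moment": the same for the moment, N m; "opening": opening from 0.0 (shut) to 1.0 (fully open).
Only numpy, scipy, OpenCV 4.12 (cv2) and the standard library are available. Lean on these libraries where they do the work, as an engineer would, in place of code of your own. Each camera call takes 0.05 s, during which the arm holds its last target.

## Task

The background tile lies white side up on the low front ledge of the turning stand. Push it with the fingertips against the step and tip it up there, its leading edge staying down on the ledge, until it flips over onto the blue bed with its black side up; then push it along the bed until its edge is up against the metal rear fence. Do not pick the tile up, and leave the loupe, the tweezers and the glass dome where they are.

Things in the scene. Friction and masses are not known exactly. Their poses are not given: they have to be found in the camera images.
- stand: Fixed turning stand, 200 long (x), 110 wide (y). Origin on the desk (z=0) under the middle of the step face; +x points from the dark steel front ledge over the step to the rear fence, +z up. Ledge: x=-100 to 0, top 30 mm above the desk. Blue bed: x=0 to 90, top 41 mm above the desk. Aluminium rear fence: x=90 to 100, top 53 mm above the desk.
- step (a point): Foot of the upright step face (11 mm tall, ledge to bed), mid-width: stand x=0, y=0, 30 mm above the desk. A finger groove 46 mm wide (stand |y|<23), at ledge level, cuts into the bed from x=0 to x=45, so the step face stands only on both sides of it (|y| 23 to 55). Axes as the stand's.
- slot (a point): Middle of the finger slot in the front ledge, at ledge-top height: stand x=-72, y=0, 30 mm above the desk. The slot is 46 mm wide (|y|<23), runs from x=-100 (open at the front) to x=-44 and is open down to the desk, so a fingertip fits under the tile's trailing part. Axes as the stand's.
- fence (a point): Foot of the rear fence's front face, middle of the width: stand x=90, y=0, 41 mm above the desk. Axes as the stand's.
- tile: Loose rigid tile, 66 long (x), 80 wide (y), 8 thick, 70 to 140 g, one face white, the other black. Origin at the centre of the black face; +z points out of the white face (up at the start, down once flipped). It starts on the front ledge, across the slot, its +x (leading) end towards the step, about 6 to 27 mm from it, turned up to 0.12 rad from the stand.
- tile_mid (a point): Centre of the tile's volume. Axes as the tile's.
- tile_lead (a point): Centre of the tile's leading end face (+33 mm in its x, half thickness). It meets the step first.
- tile_trail (a point): Centre of the tile's trailing end face (-33 mm in its x, half thickness), over the finger slot at the start.
- loupe: Loose folded loupe, black and brass, 60 long, 32 wide, 17 high, 60 g. Origin under the centre of its round lens. Bystander.
- tweezers: Loose chrome stone tweezers lying flat, 130 long (x), 15 wide, 8 high, 30 g. Origin under the middle. Bystander.
- dome: Loose squat smoked glass dome with a knob, 64 mm across, 62 high, 180 g. Origin under its centre. Bystander.
- vise: Small fixed cast-iron vise holding a quartz block, 127 long (x, -82 to +45), 70 wide, 85 high, off to the robot's left of the stand. Origin under the middle of its base. Not part of the work.
Things that resemble listed ones, but are neither listed nor needed, are in the scene too. There is more than one size of the tile; the one meant has the size given above.

How it is judged:
By the outcome, as a careful person would: the job done as asked, in the order asked, and still so for the second after the job is handed in, with the robot touching nothing.
It also fails if it takes over 54 s, if anything falls off the work surface, if the arm or the gripper's body presses on something with over 40 N, if the wrist force passes 120 N, or if a joint passes its speed limit or range.

## Working session

There is one attempt and no reset: what is moved stays moved. The work goes in short steps, Python scripts to look and compute and a tool call to move; the robot and the scene stay as the last step left them, time stands still between calls to the robot, and variables do not carry over. Pictures are saved under pics/ and viewed, and the job is handed in when it is done.

Besides the shell and the picture viewer there is one more tool, called after ">>>" as a command line: name --argument value ..., lists and objects as JSON in quotes. play_rows: Moves the arm, as the interface text tells. Its arguments: {"type":"object","properties":{"targets":{"type":"array"},"squeeze":{"type":"number"}},"required":["targets"]}

```bash
ls; mkdir -p pics
cat > h.py <<'E'
import numpy as np, cv2
from scipy.spatial.transform import Rotation as R
from plant import r
def snap(name,save):
    s=r.snapshot(name); cv2.imwrite('pics/'+save+'.png',cv2.cvtColor(s['frame'],cv2.COLOR_RGB2BGR)); np.savez('/tmp/'+save+'.npz',**{k:np.array(v) for k,v in s.items()}); return s
def pts(s,uv):
    """world pts from depth"""
    uv=np.array(uv,float).reshape(-1,2)
    n=cv2.undistortPoints(uv.reshape(-1,1,2),np.array(s['mtx']),np.array(s['dist_coeffs'])).reshape(-1,2)
    d=np.array([s['z_map'][int(round(v)),int(round(u))] for u,v in uv])
    c=np.c_[n[:,0]*d,-n[:,1]*d,-d]
    return R.from_quat(s['orientation']).apply(c)+np.array(s['position'])
def plane(s,uv,z):
    uv=np.array(uv,float).reshape(-1,2)
    n=cv2.undistortPoints(uv.reshape(-1,1,2),np.array(s['mtx']),np.array(s['dist_coeffs'])).reshape(-1,2)
    d=R.from_quat(s['orientation']).apply(np.c_[n,-np.ones(len(n))]*[1,-1,1]); p=np.array(s['position'])
    return p+d*((z-p[2])/d[:,2])[:,None]
def load(n):
    return dict(np.load('/tmp/'+n+'.npz'))
def st():
    s=r.get_state(); e=R.from_quat(s['eef_rot']).as_matrix()
    print('t',round(s['clock'],2),'pos',np.round(s['tool_pos'],4),'F',np.round(s['contact_force'],1),'open',round(s['opening'],3)); print('x',np.round(e[:,0],3),'y',np.round(e[:,1],3),'z',np.round(e[:,2],3)); print('q',np.round(s['q'],3))
E
python3 - <<'E'
from h import *
st()
for n in ('side','top'):
    s=snap(n,n+'0'); print(n,s['position'],R.from_quat(s['orientation']).as_matrix().round(3).tolist(),s['mtx'].round(1) if hasattr(s['mtx'],'round') else s['mtx'],s['dist_coeffs'])
E
```

```text
pics
t 0.0 pos [ 0.2104 -0.5878  0.2379] F [ 0.7 -0.4  0.2] open 1.001
x [ 0.941  0.337 -0.   ] y [ 0.337 -0.941 -0.002] z [-0.001  0.002 -1.   ]
q [ 1.261  0.69  -0.194  1.566  0.157  0.903 -0.215]
side [0.52966995 0.89398125 0.61172461] [[-0.997, 0.026, -0.066], [-0.069, -0.58, 0.812], [-0.017, 0.814, 0.581]] [[487.    0.  281.9]
 [  0.  487.  204.5]
 [  0.    0.    1. ]] [0.02128935 0.         0.         0.         0.        ]
top [0.48455312 0.12084668 0.93385496] [[-0.021, 0.991, -0.13], [-1.0, -0.023, -0.019], [-0.022, 0.129, 0.991]] [[397.3   0.  278.4]
 [  0.  397.3 210.5]
 [  0.    0.    1. ]] [-0.00537821  0.          0.          0.          0.        ]
```

View pics/side0.png

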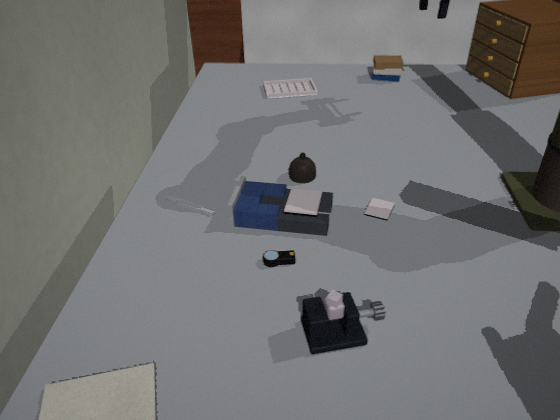

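View pics/top0.png

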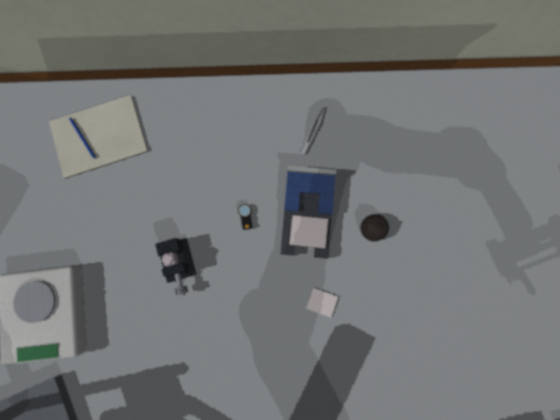

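The stand is at about (310,212) in top and (283,208) in side. The tile is the white patch at (309,232) in top. The loose small tile at (322,302), the dome at (375,227), the loupe at (246,216) and the tweezers at (315,130) are all clear of it.

Run:
```python
from h import *
a=load('top0')['frame'][155:265,265:405,::-1]; cv2.imwrite('pics/topc.png',cv2.resize(a,None,fx=5,fy=5,interpolation=cv2.INTER_CUBIC))
a=load('side0')['frame'][140:240,220:350,::-1]; cv2.imwrite('pics/sidec.png',cv2.resize(a,None,fx=6,fy=6,interpolation=cv2.INTER_CUBIC))
for n,roi in (('top0',(155,265,265,350)),('side0',(170,245,220,345))):
    s=load(n); f=s['frame']; hsv=cv2.cvtColor(f,cv2.COLOR_RGB2HSV); m=np.zeros(f.shape[:2],np.uint8); a,b,c,d=roi; m[a:b,c:d]=1
    g=f.astype(int)
    for nm,mk in (('white',(g.min(2)>125)&(g[...,0]>=g[...,2]+5)),('blue',(g[...,2]>g[...,0]+22)&(g[...,0]<70))):
        k=(mk&(m>0)).astype(np.uint8); cs,_=cv2.findContours(k,cv2.RETR_EXTERNAL,cv2.CHAIN_APPROX_NONE)
        for cc in sorted(cs,key=cv2.contourArea)[::-1][:2]:
            rc=cv2.minAreaRect(cc); print(n,nm,cv2.contourArea(cc),rc); 
            q=cv2.approxPolyDP(cc,4,True).reshape(-1,2); print(q.tolist()); print(pts(s,q).round(3).tolist())
```

```text
top0 white 886.5 ((308.0356140136719, 231.16165161132812), (34.4412956237793, 28.264892578125), 6.009006023406982)
[[293, 216], [290, 243], [323, 246], [326, 220]]
[[0.588, 0.105, 0.04], [0.527, 0.114, 0.039], [0.519, 0.04, 0.038], [0.577, 0.031, 0.041]]
top0 blue 1401.0 ((309.6684875488281, 192.4754638671875), (47.94272994995117, 39.410545349121094), 4.23639440536499)
[[288, 172], [285, 210], [297, 211], [299, 193], [319, 194], [318, 212], [332, 212], [333, 175]]
[[0.69, 0.114, 0.041], [0.603, 0.123, 0.035], [0.6, 0.096, 0.034], [0.64, 0.09, 0.04], [0.639, 0.044, 0.03], [0.596, 0.049, 0.039], [0.595, 0.017, 0.043], [0.681, 0.011, 0.039]]
side0 white 619.5 ((302.4267883300781, 201.15855407714844), (33.35032272338867, 23.41148567199707), 6.340191841125488)
[[292, 189], [285, 211], [315, 214], [320, 193]]
[[0.577, 0.033, 0.037], [0.587, 0.108, 0.034], [0.527, 0.118, 0.036], [0.518, 0.047, 0.038]]
side0 blue 1757.5 ((258.4554443359375, 204.94552612304688), (49.85136413574219, 46.965755462646484), 5.710593223571777)
[[246, 181], [233, 209], [235, 226], [277, 230], [279, 205], [259, 201], [263, 194], [283, 196], [285, 184]]
[[0.678, 0.013, 0.042], [0.691, 0.116, 0.041], [0.689, 0.118, -0.0], [0.602, 0.131, 0.003], [0.6, 0.098, 0.041], [0.643, 0.078, 0.035], [0.638, 0.048, 0.033], [0.595, 0.053, 0.032], [0.593, 0.023, 0.043]]
```

Run:
```python
from h import *
s=load('top0')
# depth point cloud of stand region
uu,vv=np.meshgrid(np.arange(265,405),np.arange(155,268)); p=pts(s,np.c_[uu.ravel(),vv.ravel()])
print(np.histogram(p[:,2],bins=np.arange(-0.01,0.07,0.004)))
for z0,z1,n in ((0.024,0.033,'ledge'),(0.0345,0.039,'tile'),(0.0395,0.045,'bed'),(0.048,0.058,'fence')):
    k=(p[:,2]>z0)&(p[:,2]<z1)&(uu.ravel()<345); q=p[k]; print(n,k.sum(),q.mean(0).round(4),q.min(0).round(3),q.max(0).round(3))
```

```text
(array([   0, 1260, 8535, 1229,   11,   12,   10,   23,   39,  696,  676,
        690, 1694,  556,   89,  150,   77,   14,    9]), array([-0.01 , -0.006, -0.002,  0.002,  0.006,  0.01 ,  0.014,  0.018,
        0.022,  0.026,  0.03 ,  0.034,  0.038,  0.042,  0.046,  0.05 ,
        0.054,  0.058,  0.062,  0.066]))
ledge 1247 [0.5705 0.0781 0.0298] [0.492 0.018 0.024] [0.644 0.137 0.033]
tile 949 [0.5699 0.07   0.0375] [0.512 0.01  0.035] [0.69  0.126 0.039]
bed 1387 [0.6365 0.0671 0.0413] [0.517 0.007 0.04 ] [0.692 0.125 0.045]
fence 234 [0.691  0.0614 0.0528] [0.681 0.008 0.048] [0.701 0.114 0.058]
```

View pics/topc.png

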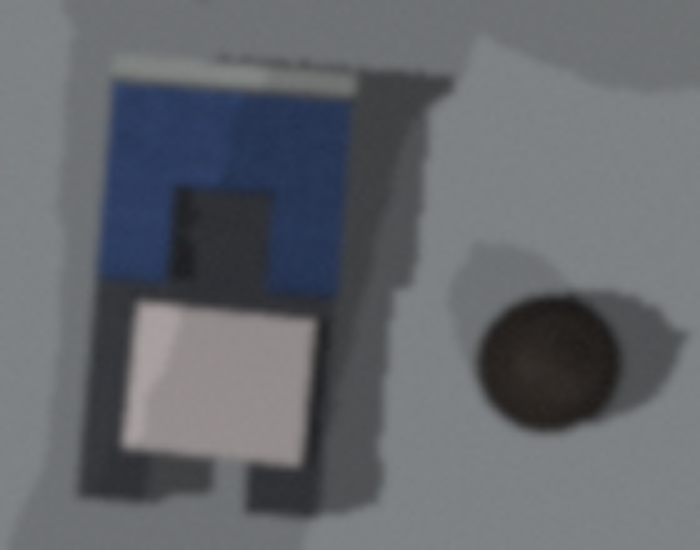

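View pics/sidec.png

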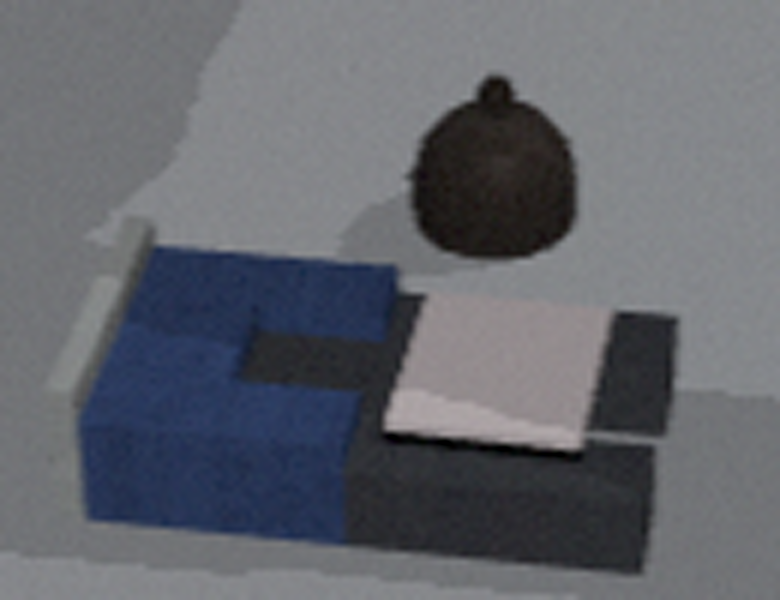

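Run:
```python
from h import *
t=load('top0'); s=load('side0')
T=lambda l:np.array(l)/5+[265,155]-[.4,.4]
S=lambda l:np.array(l)/6+[220,140]-[.42,.42]
def show(n,P):
    print(n,P[:,:2].round(4).tolist(),'c',P[:,:2].mean(0).round(4))
    for i in range(len(P)):
        d=P[(i+1)%len(P)]-P[i]; print('   ',round(np.hypot(d[0],d[1])*1e3,1),round(np.degrees(np.arctan2(d[1],d[0])),1))
show('bed top',plane(t,T([(113,84),(101,276),(336,294),(350,103)]),.041))
show('fence top',plane(t,T([(114,56),(357,74)]),.053))
show('ledge front',plane(t,T([(79,495),(318,515)]),.030))
show('tile top',plane(t,T([(137,300),(318,320),(303,466),(122,448)]),.038))
show('bed side',plane(s,S([(152,248),(397,266)]),.041))
show('tile side',plane(s,S([(425,292),(612,311),(581,451),(385,430)]),.038))
show('ledge side far',plane(s,S([(678,315)]),.030))
# heights by two-view ray intersection on tile corner
def ray(c,uv):
    a=plane(c,[uv],0)[0]; b=plane(c,[uv],.1)[0]; return a,(b-a)/np.linalg.norm(b-a)
def tri(u1,u2):
    a,d=ray(t,u1); b,e=ray(s,u2); n=np.linalg.lstsq(np.c_[d,-e],b-a,rcond=None)[0]; p,q=a+d*n[0],b+e*n[1]; print('tri',((p+q)/2).round(4),'gap',round(np.linalg.norm(p-q)*1e3,1))
# tile corners: top order LL(front-left=+y,+x),( -y,+x),(-y,-x),(+y,-x) ; side far = -y
for a,b in (((318,320),(425,292)),((303,466),(612,311)),((122,448),(581,451)),((137,300),(385,430)),((336,294),(397,266)),((350,103),(152,248))): tri(T([a])[0],S([b])[0])
```

```text
bed top [[0.6912, 0.1162], [0.6024, 0.1237], [0.5917, 0.0178], [0.6795, 0.0081]] c [0.6412 0.0664]
    89.1 175.1
    106.5 -95.8
    88.3 -6.3
    108.7 83.8
fence top [[0.7014, 0.1155], [0.6902, 0.0059]] c [0.6958 0.0607]
    110.1 -95.8
    110.1 84.2
ledge front [[0.5042, 0.136], [0.4929, 0.0284]] c [0.4986 0.0822]
    108.1 -96.0
    108.1 84.0
tile top [[0.5915, 0.1076], [0.5804, 0.026], [0.5148, 0.0352], [0.5246, 0.1161]] c [0.5528 0.0712]
    82.4 -97.7
    66.3 172.1
    81.5 83.1
    67.4 -7.2
bed side [[0.6805, 0.0119], [0.5912, 0.0199]] c [0.6358 0.0159]
    89.7 174.9
    89.7 -5.1
tile side [[0.5805, 0.0318], [0.5144, 0.0409], [0.5243, 0.1235], [0.5893, 0.1149]] c [0.5521 0.0778]
    66.8 172.1
    83.2 83.2
    65.5 -7.6
    83.6 -96.0
ledge side far [[0.4909, 0.0305]] c [0.4909 0.0305]
    0.0 0.0
tri [0.5809 0.0256 0.0339] gap 0.0
tri [0.5146 0.0348 0.0339] gap 0.6
tri [0.5246 0.116  0.0324] gap 0.6
tri [0.591  0.1076 0.0327] gap 2.3
tri [0.5916 0.0176 0.0395] gap 0.6
tri [0.6807 0.0077 0.0382] gap 1.1
```

>>> play_rows --targets '[{"jaw":1,"yaw":0.147},{"jaw":1,"yaw":0.147},{"jaw":1,"yaw":0.147},{"jaw":1},{"jaw":1}]' --squeeze 20

```text
invalid input
```

```bash
cat >> h.py <<'E'
O=np.array([0.5968,0.0720]); A=np.deg2rad(-5.6); EX=np.array([np.cos(A),np.sin(A)]); EY=np.array([-np.sin(A),np.cos(A)])
def go(xs=None,ys=0,z=None):
    """remaining shift in tool axes to stand (xs,ys) and z; prints"""
    s=r.get_state(); p=np.array(s['tool_pos']); E=R.from_quat(s['eef_rot']).as_matrix()
    d=p[:2]-O; f=np.array(s['contact_force'])
    print('t %.2f stand x %.1f y %.1f z %.1f mm  F along x %.1f y %.1f z %.1f open %.2f'%(s['clock'],d@EX*1e3,d@EY*1e3,p[2]*1e3,f[:2]@EX,f[:2]@EY,f[2],s['opening']),
      'yaw off(tool) %.4f'%(np.arctan2(E[1,0],E[0,0])-A))
    if xs is not None:
        g=np.r_[O+xs*1e-3*EX+ys*1e-3*EY,z*1e-3]; print('tool shift to go',(E.T@(g-p)).round(4))
E
python3 -c "
from h import *
st(); go(-99,-2,150)"
```

```text
t 0.1 pos [ 0.2104 -0.5879  0.238 ] F [-0.4  0.7 -0.2] open 1.004
x [ 0.941  0.337 -0.   ] y [ 0.337 -0.941 -0.002] z [-0.001  0.002 -1.   ]
q [ 1.261  0.69  -0.195  1.566  0.157  0.903 -0.215]
t 0.10 stand x -320.1 y -694.5 z 238.0 mm  F along x -0.5 y 0.7 z -0.2 open 1.00 yaw off(tool) 0.4416
tool shift to go [ 0.4959 -0.5314  0.0888]
```

>>> play_rows --targets '[{"jaw":1,"dx":0,"dy":0,"dz":0,"yaw":0.147},{"jaw":1,"dx":0,"dy":0,"dz":0,"yaw":0.147},{"jaw":1,"dx":0,"dy":0,"dz":0,"yaw":0.147},{"jaw":1,"dx":0.0,"dy":-0.03,"dz":0,"yaw":0},{"jaw":1,"dx":0,"dy":-0.045,"dz":0,"yaw":0}]' --squeeze 20

```text
clock: 0.6
tool_pos: [0.2164, -0.5158, 0.2353]
eef_rot: [0.998, -0.06, -0.001, -0.0]
contact_force: [1.4, 1.0, 0.1]
opening: 0.567
```

```bash
python3 -c "
from h import *
go(-99,-2,150)"
```

```text
t 0.60 stand x -321.2 y -622.1 z 235.3 mm  F along x 1.3 y 1.1 z 0.1 open 0.57 yaw off(tool) -0.0216
tool shift to go [ 0.2089 -0.6247  0.085 ]
```

>>> play_rows --targets '[{"jaw":1,"dx":0.012,"dy":-0.047,"dz":0,"yaw":-0.02},{"jaw":1,"dx":0.012,"dy":-0.047,"dz":0,"yaw":0},{"jaw":1,"dx":0.012,"dy":-0.047,"dz":0,"yaw":0},{"jaw":1,"dx":0.012,"dy":-0.047,"dz":0,"yaw":0},{"jaw":1,"dx":0.012,"dy":-0.047,"dz":0,"yaw":0}]'

```text
clock: 1.1
tool_pos: [0.2995, -0.281, 0.2342]
eef_rot: [0.999, -0.053, -0.002, -0.001]
contact_force: [1.4, 0.2, -0.5]
opening: 0.113
```

>>> play_rows --targets '[{"jaw":1,"dx":0.014,"dy":-0.047,"dz":0,"yaw":0},{"jaw":1,"dx":0.014,"dy":-0.047,"dz":0,"yaw":0},{"jaw":1,"dx":0.014,"dy":-0.047,"dz":0,"yaw":0},{"jaw":1,"dx":0.014,"dy":-0.047,"dz":0,"yaw":0},{"jaw":1,"dx":0.014,"dy":-0.04,"dz":0,"yaw":0}]'

```text
clock: 1.6
tool_pos: [0.3934, -0.0549, 0.2342]
eef_rot: [0.999, -0.053, -0.002, -0.001]
contact_force: [0.5, -0.0, -0.7]
opening: 0.007
```

```bash
python3 -c "
from h import *
go(-99,-2,150)"
```

```text
t 1.60 stand x -190.1 y -146.1 z 234.2 mm  F along x 0.4 y 0.0 z -0.7 open 0.01 yaw off(tool) -0.0088
tool shift to go [ 0.0902 -0.1448  0.0841]
```

>>> play_rows --targets '[{"jaw":1,"dx":0.02,"dy":-0.045,"dz":0,"yaw":-0.009},{"jaw":1,"dx":0.02,"dy":-0.04,"dz":0,"yaw":0},{"jaw":1,"dx":0.02,"dy":-0.03,"dz":0.02,"yaw":0},{"jaw":1,"dx":0.02,"dy":-0.022,"dz":0.03,"yaw":0},{"jaw":1,"dx":0.006,"dy":-0.005,"dz":0.03,"yaw":0}]'

```text
clock: 2.1
tool_pos: [0.4993, 0.0918, 0.1547]
eef_rot: [0.999, -0.043, 0.003, -0.004]
contact_force: [0.9, -0.2, -0.3]
opening: 0.008
```

```bash
python3 -c "
from h import *
go(-99,-2,60)
s=snap('top','t1'); s=snap('side','s1')
go(-99,-2,60)
a=load('t1')['frame'][140:290,230:420,::-1]; cv2.imwrite('pics/t1c.png',cv2.resize(a,None,fx=4,fy=4,interpolation=cv2.INTER_CUBIC))
a=load('s1')['frame'][120:250,220:380,::-1]; cv2.imwrite('pics/s1c.png',cv2.resize(a,None,fx=4.5,fy=4.5,interpolation=cv2.INTER_CUBIC))
"
```

```text
t 2.10 stand x -98.9 y 10.2 z 154.7 mm  F along x 0.9 y -0.1 z -0.3 open 0.01 yaw off(tool) 0.0124
tool shift to go [-0.0008  0.013   0.0946]
t 2.20 stand x -103.0 y 7.0 z 152.4 mm  F along x -0.6 y -1.0 z 0.6 open 0.01 yaw off(tool) 0.0108
tool shift to go [0.0043 0.0095 0.0923]
```

View pics/t1c.png

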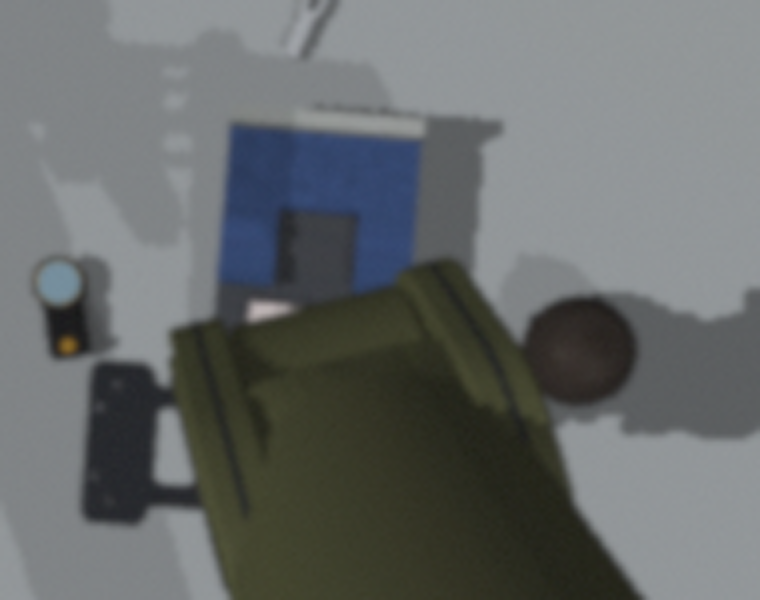

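View pics/s1c.png

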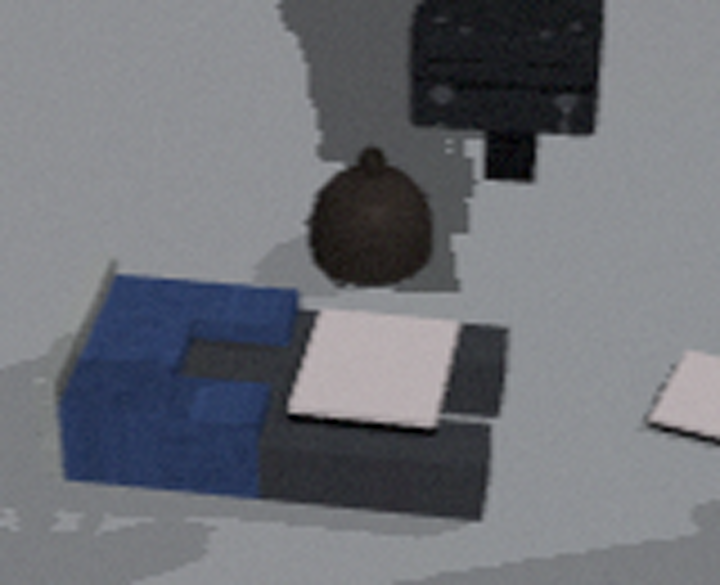

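>>> play_rows --targets '[{"jaw":1,"dx":0.003,"dy":0.006,"dz":0.02,"yaw":0.011},{"jaw":1,"dx":0,"dy":0.003,"dz":0.03,"yaw":0},{"jaw":1,"dx":0,"dy":0,"dz":0.02,"yaw":0},{"jaw":1,"dx":0,"dy":0,"dz":0.01,"yaw":0},{"jaw":1,"dx":0,"dy":0,"dz":0,"yaw":0}]'

```text
clock: 2.7
tool_pos: [0.496, 0.0753, 0.0748]
eef_rot: [0.999, -0.052, -0.001, -0.001]
contact_force: [-0.0, -0.0, -0.1]
opening: 0.006
```

```bash
python3 -c "
from h import *
go(-100,-2,25)
s=snap('side','s2')
go(-100,-2,25)
a=load('s2')['frame'][120:250,220:380,::-1]; cv2.imwrite('pics/s2c.png',cv2.resize(a,None,fx=4.5,fy=4.5,interpolation=cv2.INTER_CUBIC))
"
```

```text
t 2.70 stand x -100.7 y -6.6 z 74.8 mm  F along x -0.0 y -0.0 z -0.1 open 0.01 yaw off(tool) -0.0059
tool shift to go [ 0.0008 -0.0045  0.0498]
t 2.75 stand x -100.2 y -6.5 z 75.4 mm  F along x 0.5 y -0.5 z 0.1 open 0.01 yaw off(tool) -0.0060
tool shift to go [ 0.0003 -0.0044  0.0504]
```

View pics/s2c.png

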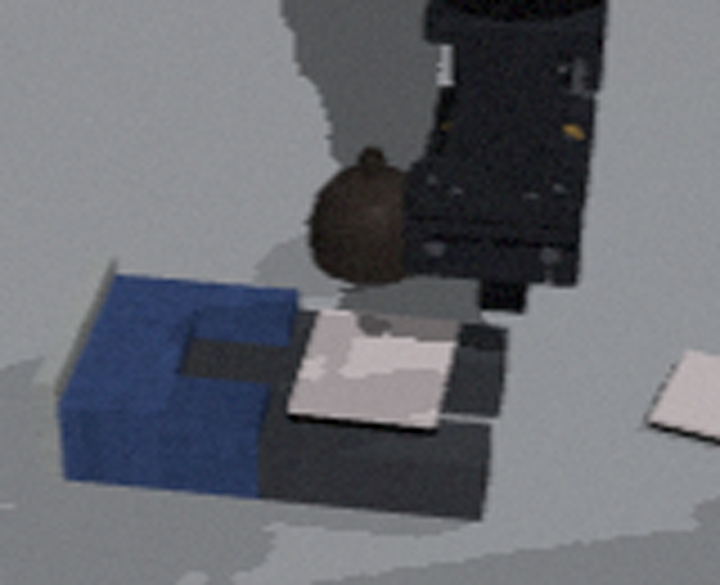

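>>> play_rows --targets '[{"jaw":1,"dx":0,"dy":-0.0045,"dz":0.015,"yaw":-0.006},{"jaw":1,"dx":0,"dy":0,"dz":0.012,"yaw":0},{"jaw":1,"dx":0,"dy":0,"dz":0.01,"yaw":0},{"jaw":1,"dx":0,"dy":0,"dz":0.007,"yaw":0},{"jaw":1,"dx":0,"dy":0,"dz":0.0,"yaw":0}]'

```text
clock: 3.25
tool_pos: [0.4987, 0.0807, 0.0306]
eef_rot: [0.999, -0.049, 0.001, -0.002]
contact_force: [-0.2, -0.2, 0.2]
opening: 0.004
```

```bash
python3 -c "
from h import *
go(-100,-2,22)
"
```

```text
t 3.25 stand x -98.5 y -1.0 z 30.6 mm  F along x -0.2 y -0.3 z 0.2 open 0.00 yaw off(tool) 0.0005
tool shift to go [-0.0016  0.0011  0.0086]
```

>>> play_rows --targets '[{"jaw":1,"dx":0,"dy":0,"dz":0.004,"yaw":0},{"jaw":1,"dx":0,"dy":0,"dz":0.004,"yaw":0},{"jaw":1,"dx":0.003,"dy":0,"dz":0,"yaw":0},{"jaw":1,"dx":0.005,"dy":0,"dz":0,"yaw":0},{"jaw":1,"dx":0.005,"dy":0,"dz":0.0,"yaw":0}]'

```text
clock: 3.75
tool_pos: [0.5119, 0.0793, 0.022]
eef_rot: [0.999, -0.048, 0.001, -0.002]
contact_force: [-0.1, -0.3, -0.2]
opening: 0.003
```

```bash
python3 -c "
from h import *
go(-80,-2,24)
"
```

```text
t 3.75 stand x -85.2 y -1.0 z 22.0 mm  F along x -0.0 y -0.3 z -0.2 open 0.00 yaw off(tool) 0.0007
tool shift to go [ 0.0052  0.001  -0.002 ]
```

>>> play_rows --targets '[{"jaw":1,"dx":0.003,"dy":0,"dz":0,"yaw":0},{"jaw":1,"dx":0.003,"dy":0,"dz":0,"yaw":0},{"jaw":1,"dx":0.002,"dy":0,"dz":0,"yaw":0},{"jaw":1,"dx":0.001,"dy":0,"dz":0,"yaw":0},{"jaw":1,"dx":0,"dy":0,"dz":0.0,"yaw":0}]'

```text
clock: 4.25
tool_pos: [0.5198, 0.0785, 0.0224]
eef_rot: [0.999, -0.048, -0.001, -0.002]
contact_force: [-0.4, 0.4, -0.4]
opening: 0.003
```

```bash
python3 -c "
from h import *
go(-75,-2,24)
s=snap('side','s3')
a=load('s3')['frame'][120:250,220:380,::-1]; cv2.imwrite('pics/s3c.png',cv2.resize(a,None,fx=4.5,fy=4.5,interpolation=cv2.INTER_CUBIC))
"
```

```text
t 4.25 stand x -77.2 y -1.0 z 22.4 mm  F along x -0.4 y 0.4 z -0.4 open 0.00 yaw off(tool) 0.0009
tool shift to go [ 0.0022  0.001  -0.0016]
```

View pics/s3c.png

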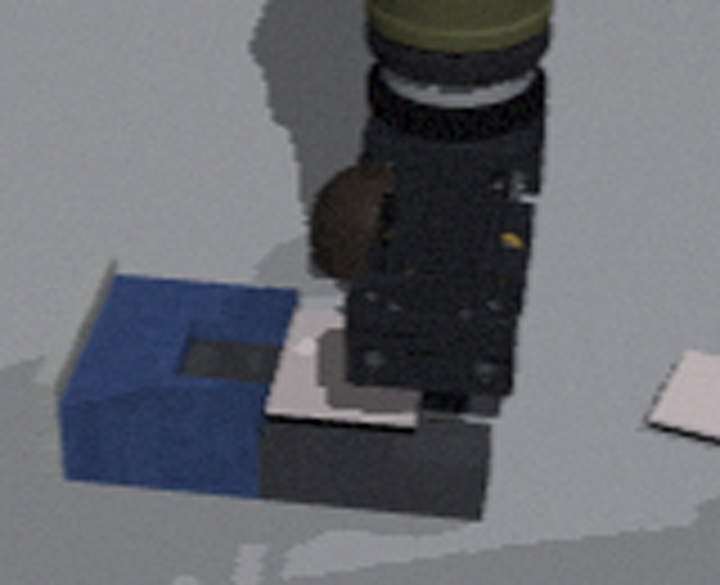

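The tile has slid to within about 1–2 mm of the step: its leading edge is at crop (268,415) and the step corner is at (264,420). I'll keep pressing until the force rises.

>>> play_rows --targets '[{"jaw":1,"dx":0.0015,"dy":0,"dz":0,"yaw":0},{"jaw":1,"dx":0.0015,"dy":0,"dz":0,"yaw":0},{"jaw":1,"dx":0.0015,"dy":0,"dz":0,"yaw":0},{"jaw":1,"dx":0.001,"dy":0,"dz":0,"yaw":0},{"jaw":1,"dx":0.001,"dy":0,"dz":0.0,"yaw":0}]'

```text
clock: 4.8
tool_pos: [0.5198, 0.0784, 0.0223]
eef_rot: [0.999, -0.048, -0.008, -0.001]
contact_force: [-4.6, 1.7, 4.0]
opening: 0.003
```

```bash
python3 -c "
from h import *
go(-75,-2,24)
"
```

```text
t 4.80 stand x -77.3 y -1.1 z 22.3 mm  F along x -4.8 y 1.2 z 4.0 open 0.00 yaw off(tool) 0.0026
tool shift to go [ 0.0022  0.0009 -0.0017]
```

>>> play_rows --targets '[{"jaw":1,"dx":0.003,"dy":0,"dz":0,"yaw":0},{"jaw":1,"dx":0.003,"dy":0,"dz":-0.002,"yaw":0},{"jaw":1,"dx":0.003,"dy":0,"dz":-0.003,"yaw":0},{"jaw":1,"dx":0.003,"dy":0,"dz":-0.003,"yaw":0},{"jaw":1,"dx":0.003,"dy":0,"dz":-0.003,"yaw":0}]'

```text
clock: 5.3
tool_pos: [0.5198, 0.0789, 0.0302]
eef_rot: [0.999, -0.046, -0.024, 0.0]
contact_force: [-7.7, 1.5, 0.5]
opening: 0.009
```

```bash
python3 -c "
from h import *
go(-75,-2,24)
s=snap('side','s4')
a=load('s4')['frame'][120:250,220:380,::-1]; cv2.imwrite('pics/s4c.png',cv2.resize(a,None,fx=4.5,fy=4.5,interpolation=cv2.INTER_CUBIC))
go()
"
```

```text
t 5.30 stand x -77.3 y -0.7 z 30.2 mm  F along x -7.8 y 0.7 z 0.5 open 0.01 yaw off(tool) 0.0063
tool shift to go [0.0025 0.0013 0.0061]
t 5.35 stand x -77.2 y -0.7 z 30.4 mm  F along x -7.2 y 0.9 z 0.2 open 0.01 yaw off(tool) 0.0063
```

View pics/s4c.png

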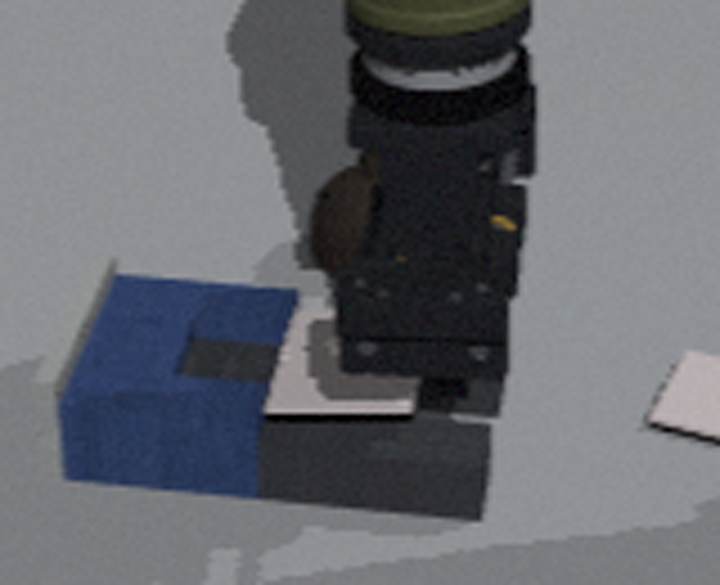

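>>> play_rows --targets '[{"jaw":1,"dx":0.002,"dy":0,"dz":-0.003,"yaw":0},{"jaw":1,"dx":0.002,"dy":0,"dz":-0.003,"yaw":0},{"jaw":1,"dx":0.002,"dy":0,"dz":-0.003,"yaw":0},{"jaw":1,"dx":0.002,"dy":0,"dz":-0.003,"yaw":0},{"jaw":1,"dx":0.002,"dy":0,"dz":-0.003,"yaw":0}]'

```text
clock: 5.85
tool_pos: [0.5209, 0.0787, 0.0423]
eef_rot: [0.998, -0.045, -0.034, 0.001]
contact_force: [-4.8, 1.3, 0.9]
opening: 0.005
```

```bash
cat >> h.py <<'E'
def look(n):
    go(); s=snap('side',n)
    a=s['frame'][120:250,220:380,::-1]; cv2.imwrite('pics/%sc.png'%n,cv2.resize(a,None,fx=4.5,fy=4.5,interpolation=cv2.INTER_CUBIC))
    z=R.from_quat(r.get_state()['eef_rot']).as_matrix()[:,2]; print('tool z in stand: x %.3f y %.3f'%(z[:2]@EX,z[:2]@EY))
    return s
E
python3 -c "
from h import *
look('s5')
"
```

```text
t 5.85 stand x -76.2 y -0.8 z 42.3 mm  F along x -4.9 y 0.8 z 0.9 open 0.00 yaw off(tool) 0.0078
tool z in stand: x -0.068 y -0.006
```

View pics/s5c.png

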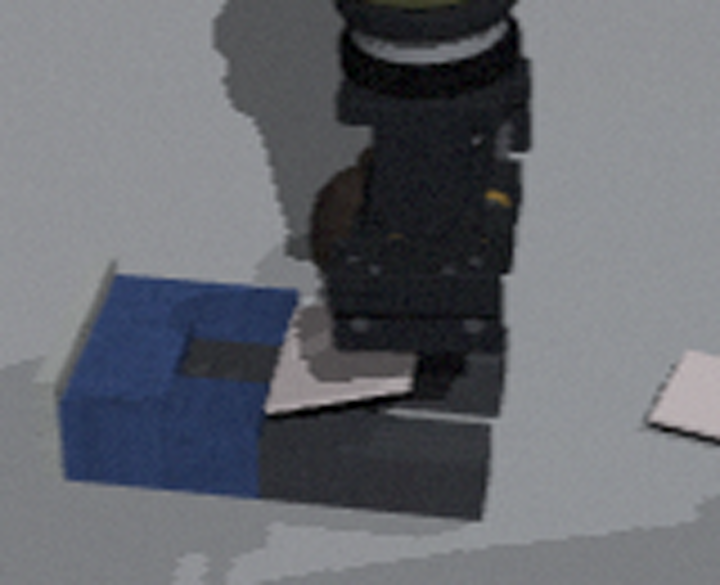

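>>> play_rows --targets '[{"jaw":1,"dx":0.002,"dy":0,"dz":-0.003,"yaw":0},{"jaw":1,"dx":0.002,"dy":0,"dz":-0.003,"yaw":0},{"jaw":1,"dx":0.0025,"dy":0,"dz":-0.003,"yaw":0},{"jaw":1,"dx":0.0025,"dy":0,"dz":-0.003,"yaw":0},{"jaw":1,"dx":0.0025,"dy":0,"dz":-0.003,"yaw":0}]'

```text
clock: 6.4
tool_pos: [0.5246, 0.0782, 0.0548]
eef_rot: [0.998, -0.044, -0.044, 0.002]
contact_force: [-5.8, 0.9, 1.5]
opening: 0.005
```

```bash
python3 -c "
from h import *
look('s6')
"
```

```text
t 6.40 stand x -72.5 y -0.8 z 54.8 mm  F along x -5.8 y 0.3 z 1.5 open 0.01 yaw off(tool) 0.0086
tool z in stand: x -0.088 y -0.008
```

View pics/s6c.png

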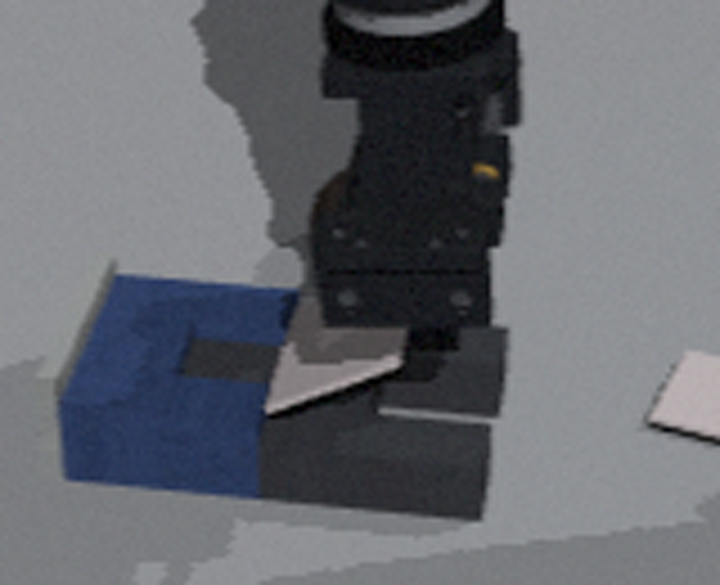

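>>> play_rows --targets '[{"jaw":1,"dx":0.0025,"dy":0,"dz":-0.003,"yaw":0},{"jaw":1,"dx":0.0025,"dy":0,"dz":-0.003,"yaw":0},{"jaw":1,"dx":0.0025,"dy":0,"dz":-0.003,"yaw":0},{"jaw":1,"dx":0.003,"dy":0,"dz":-0.003,"yaw":0},{"jaw":1,"dx":0.003,"dy":0,"dz":-0.003,"yaw":0}]'

```text
clock: 6.95
tool_pos: [0.5336, 0.077, 0.0687]
eef_rot: [0.998, -0.044, -0.051, 0.003]
contact_force: [-5.0, 0.5, 3.6]
opening: 0.003
```

```bash
python3 -c "
from h import *
look('s7')
"
```

```text
t 6.95 stand x -63.4 y -1.2 z 68.7 mm  F along x -5.0 y 0.0 z 3.6 open 0.00 yaw off(tool) 0.0082
tool z in stand: x -0.101 y -0.010
```

View pics/s7c.png

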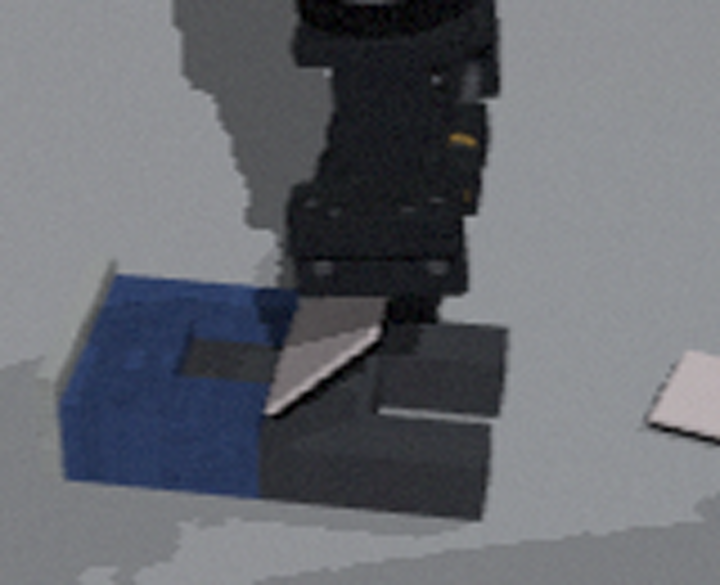

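>>> play_rows --targets '[{"jaw":1,"dx":0.0035,"dy":0,"dz":-0.0035,"yaw":0},{"jaw":1,"dx":0.0035,"dy":0,"dz":-0.0035,"yaw":0},{"jaw":1,"dx":0.0035,"dy":0,"dz":-0.003,"yaw":0},{"jaw":1,"dx":0.004,"dy":0,"dz":-0.003,"yaw":0},{"jaw":1,"dx":0.004,"dy":0,"dz":-0.003,"yaw":0}]'

```text
clock: 7.5
tool_pos: [0.5586, 0.0745, 0.0848]
eef_rot: [0.998, -0.045, -0.047, 0.003]
contact_force: [-0.4, -0.2, 0.2]
opening: 0.004
```

```bash
python3 -c "
from h import *
look('s8')
"
```

```text
t 7.50 stand x -38.2 y -1.2 z 84.8 mm  F along x -0.4 y -0.2 z 0.2 open 0.00 yaw off(tool) 0.0069
tool z in stand: x -0.092 y -0.010
```

View pics/s8c.png

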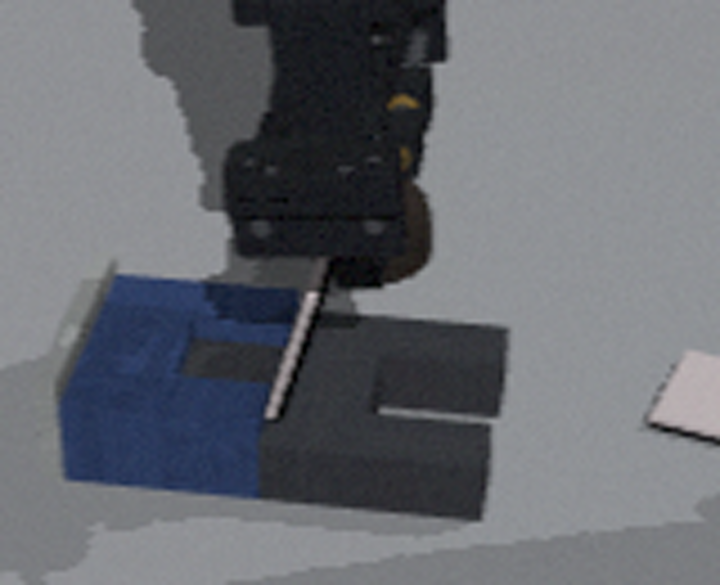

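>>> play_rows --targets '[{"jaw":1,"dx":0.004,"dy":0,"dz":-0.0005,"yaw":0},{"jaw":1,"dx":0.004,"dy":0,"dz":0,"yaw":0},{"jaw":1,"dx":0.004,"dy":0,"dz":0,"yaw":0},{"jaw":1,"dx":0.003,"dy":0,"dz":0,"yaw":0},{"jaw":1,"dx":0.002,"dy":0,"dz":0,"yaw":0}]'

```text
clock: 8.05
tool_pos: [0.5803, 0.0724, 0.0839]
eef_rot: [0.998, -0.046, -0.045, 0.002]
contact_force: [-0.6, 0.3, -0.1]
opening: 0.004
```

```bash
python3 -c "
from h import *
look('s9')
"
```

```text
t 8.05 stand x -16.5 y -1.2 z 83.9 mm  F along x -0.6 y 0.2 z -0.1 open 0.00 yaw off(tool) 0.0060
tool z in stand: x -0.088 y -0.009
```

View pics/s9c.png

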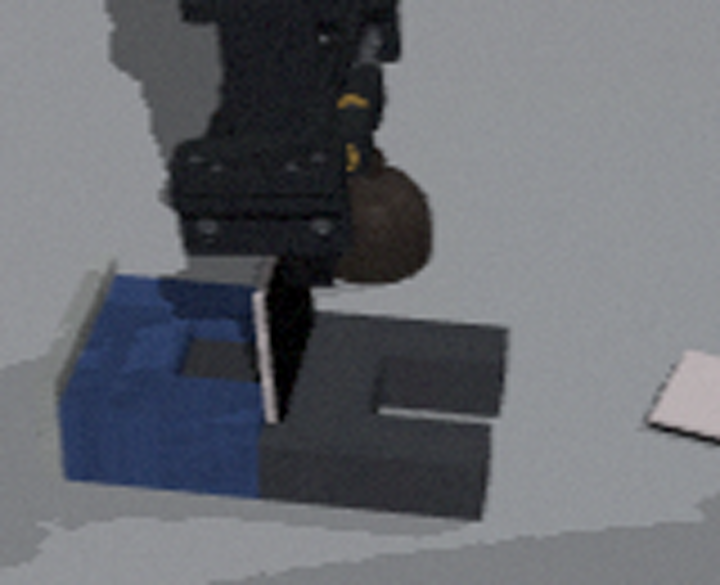

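>>> play_rows --targets '[{"jaw":1,"dx":0.003,"dy":0,"dz":0,"yaw":0},{"jaw":1,"dx":0.003,"dy":0,"dz":0,"yaw":0},{"jaw":1,"dx":0.003,"dy":0,"dz":0,"yaw":0},{"jaw":1,"dx":0.002,"dy":0,"dz":0,"yaw":0},{"jaw":1,"dx":0,"dy":0,"dz":0,"yaw":0}]'

```text
clock: 8.6
tool_pos: [0.5923, 0.0713, 0.0827]
eef_rot: [0.998, -0.046, -0.044, 0.002]
contact_force: [-0.0, -0.0, 0.0]
opening: 0.008
```

```bash
python3 -c "
from h import *
look('s10')
"
```

```text
t 8.60 stand x -4.4 y -1.1 z 82.7 mm  F along x -0.0 y -0.0 z 0.0 open 0.01 yaw off(tool) 0.0061
tool z in stand: x -0.089 y -0.009
```

View pics/s10c.png

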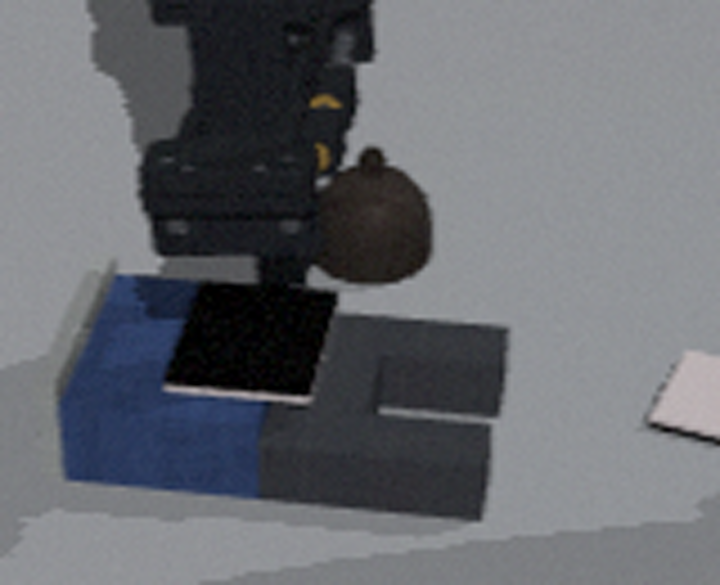

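```bash
python3 -c "
from h import *
s=load('s10')
P=plane(s,np.array([(165,385),(310,397),(337,293),(203,283)])/4.5+[220,120]-.4,.049)[:,:2]-O
print((np.c_[P@EX,P@EY]*1e3).round(1))
go(-50,-1,82)
"
```

```text
[[ 43.2  44.4]
 [-21.7  44.1]
 [-21.3 -39.8]
 [ 42.6 -39.4]]
t 8.65 stand x -4.6 y -1.1 z 82.7 mm  F along x 0.2 y 0.3 z -0.7 open -0.00 yaw off(tool) 0.0061
tool shift to go [-0.0451 -0.0004  0.0047]
```

>>> play_rows --targets '[{"jaw":1,"dx":-0.012,"dy":0,"dz":0,"yaw":0},{"jaw":1,"dx":-0.02,"dy":0,"dz":0,"yaw":0},{"jaw":1,"dx":-0.018,"dy":0,"dz":0,"yaw":0},{"jaw":1,"dx":-0.005,"dy":0,"dz":0,"yaw":0},{"jaw":1,"dx":0,"dy":0,"dz":0,"yaw":0}]'

```text
clock: 9.15
tool_pos: [0.5365, 0.0764, 0.0877]
eef_rot: [0.998, -0.046, -0.044, 0.002]
contact_force: [0.1, 0.7, 0.0]
opening: 0.004
```

```bash
python3 -c "
from h import *
look('s11')
go(-50,-1,36)
"
```

```text
t 9.15 stand x -60.5 y -1.5 z 87.7 mm  F along x 0.1 y 0.7 z 0.0 open 0.00 yaw off(tool) 0.0058
tool z in stand: x -0.087 y -0.009
t 9.20 stand x -60.0 y -1.5 z 87.7 mm  F along x 0.5 y -0.1 z 0.8 open 0.00 yaw off(tool) 0.0057
tool shift to go [ 0.0144 -0.0009  0.0506]
```

View pics/s11c.png

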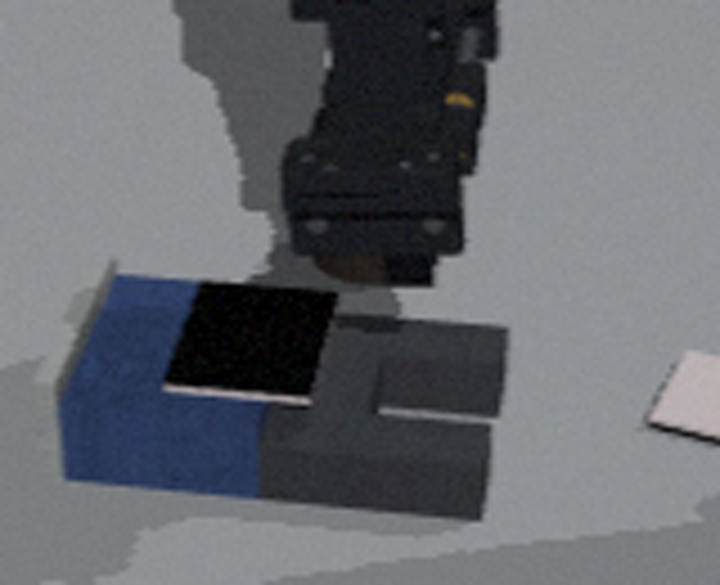

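>>> play_rows --targets '[{"jaw":1,"dx":0,"dy":0,"dz":0.012,"yaw":0},{"jaw":1,"dx":0,"dy":0,"dz":0.014,"yaw":0},{"jaw":1,"dx":0,"dy":0,"dz":0.012,"yaw":0},{"jaw":1,"dx":0,"dy":0,"dz":0.007,"yaw":0},{"jaw":1,"dx":0,"dy":0,"dz":0,"yaw":0}]'

```text
clock: 9.7
tool_pos: [0.5368, 0.076, 0.0385]
eef_rot: [0.998, -0.046, -0.042, 0.002]
contact_force: [-0.1, 0.3, -0.5]
opening: 0.005
```

```bash
python3 -c "
from h import *
go(-40,-1,37)
"
```

```text
t 9.70 stand x -60.1 y -1.9 z 38.5 mm  F along x -0.1 y 0.3 z -0.5 open 0.00 yaw off(tool) 0.0045
tool shift to go [ 0.0202 -0.0008 -0.0002]
```

>>> play_rows --targets '[{"jaw":1,"dx":0.006,"dy":0,"dz":-0.0005,"yaw":0},{"jaw":1,"dx":0.006,"dy":0,"dz":-0.0005,"yaw":0},{"jaw":1,"dx":0.006,"dy":0,"dz":-0.0005,"yaw":0},{"jaw":1,"dx":0.005,"dy":0,"dz":-0.0005,"yaw":0},{"jaw":1,"dx":0.004,"dy":0,"dz":-0.0003,"yaw":0}]'

```text
clock: 10.2
tool_pos: [0.5671, 0.0732, 0.0393]
eef_rot: [0.998, -0.047, -0.041, 0.002]
contact_force: [-0.5, -0.4, -1.2]
opening: 0.005
```

```bash
python3 -c "
from h import *
look('s12')
go(10,-1,38)
"
```

```text
t 10.20 stand x -29.7 y -1.7 z 39.3 mm  F along x -0.4 y -0.4 z -1.2 open 0.01 yaw off(tool) 0.0043
tool z in stand: x -0.079 y -0.008
t 10.25 stand x -28.8 y -1.7 z 39.3 mm  F along x 0.9 y 0.2 z -1.0 open -0.00 yaw off(tool) 0.0040
tool shift to go [ 0.0388 -0.0005 -0.0018]
```

View pics/s12c.png

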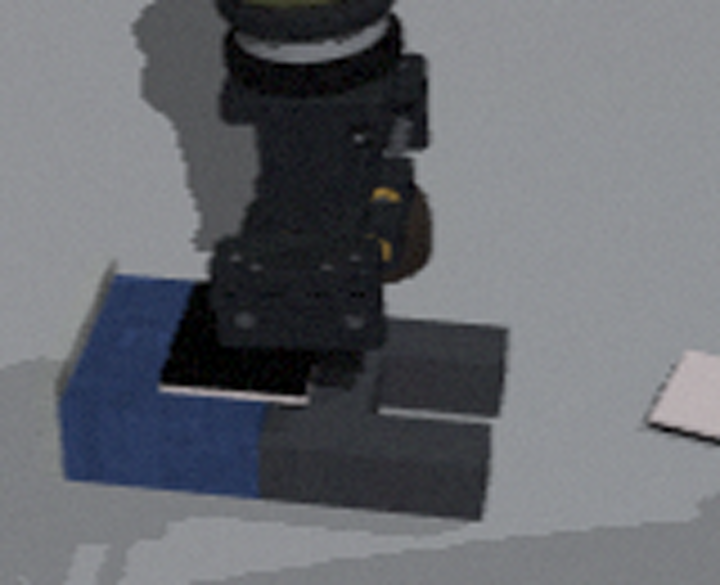

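>>> play_rows --targets '[{"jaw":1,"dx":0.006,"dy":0,"dz":-0.0003,"yaw":0},{"jaw":1,"dx":0.006,"dy":0,"dz":-0.0003,"yaw":0},{"jaw":1,"dx":0.006,"dy":0,"dz":-0.0003,"yaw":0},{"jaw":1,"dx":0.006,"dy":0,"dz":-0.0003,"yaw":0},{"jaw":1,"dx":0.005,"dy":0,"dz":-0.0003,"yaw":0}]'

```text
clock: 10.75
tool_pos: [0.5965, 0.0705, 0.0387]
eef_rot: [0.998, -0.046, -0.042, 0.002]
contact_force: [-2.3, -0.7, 1.7]
opening: 0.006
```

```bash
python3 -c "
from h import *
look('s13')
go(12,-1,38)
"
```

```text
t 10.75 stand x -0.1 y -1.5 z 38.7 mm  F along x -2.2 y -0.9 z 1.7 open 0.01 yaw off(tool) 0.0046
tool z in stand: x -0.082 y -0.008
t 10.80 stand x 1.2 y -1.6 z 38.7 mm  F along x 0.5 y 0.4 z 0.4 open 0.00 yaw off(tool) 0.0043
tool shift to go [ 0.0109 -0.0005 -0.0002]
```

View pics/s13c.png

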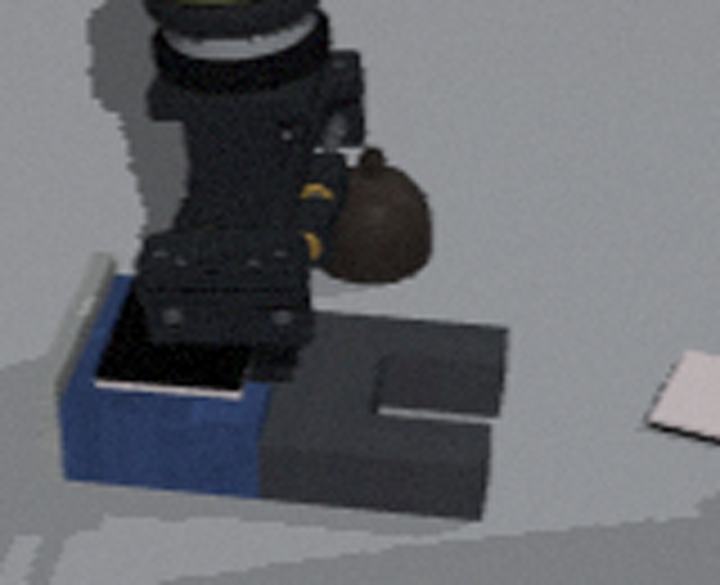

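>>> play_rows --targets '[{"jaw":1,"dx":0.003,"dy":0,"dz":-0.0002,"yaw":0},{"jaw":1,"dx":0.003,"dy":0,"dz":-0.0002,"yaw":0},{"jaw":1,"dx":0.002,"dy":0,"dz":-0.0002,"yaw":0},{"jaw":1,"dx":0.002,"dy":0,"dz":-0.0002,"yaw":0},{"jaw":1,"dx":0.0015,"dy":0,"dz":0,"yaw":0}]'

```text
clock: 11.3
tool_pos: [0.6086, 0.0693, 0.0383]
eef_rot: [0.998, -0.046, -0.043, 0.002]
contact_force: [-5.2, 0.6, 5.3]
opening: 0.006
```

```bash
python3 -c "
from h import *
look('s14')
"
```

```text
t 11.30 stand x 12.0 y -1.5 z 38.3 mm  F along x -5.2 y 0.1 z 5.3 open 0.01 yaw off(tool) 0.0044
tool z in stand: x -0.086 y -0.008
```

View pics/s14c.png

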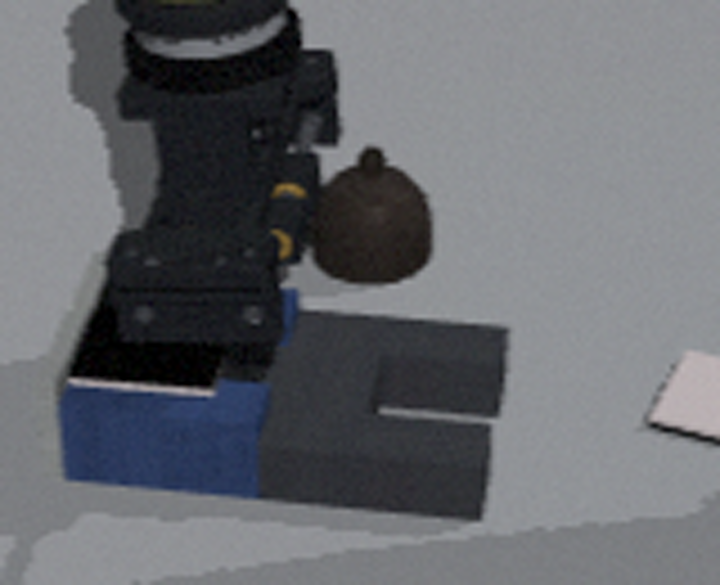

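>>> play_rows --targets '[{"jaw":1,"dx":0.0015,"dy":0,"dz":-0.0003,"yaw":0},{"jaw":1,"dx":0.002,"dy":0,"dz":-0.0003,"yaw":0},{"jaw":1,"dx":0.002,"dy":0,"dz":-0.0003,"yaw":0},{"jaw":1,"dx":0.002,"dy":0,"dz":-0.0003,"yaw":0},{"jaw":1,"dx":0.001,"dy":0,"dz":0,"yaw":0}]'

```text
clock: 11.85
tool_pos: [0.6084, 0.0694, 0.0384]
eef_rot: [0.998, -0.046, -0.053, 0.003]
contact_force: [-3.8, -0.6, 3.8]
opening: 0.005
```

```bash
python3 -c "
from h import *
go()
"
```

```text
t 11.85 stand x 11.8 y -1.5 z 38.4 mm  F along x -3.8 y -0.9 z 3.8 open 0.00 yaw off(tool) 0.0055
```

>>> play_rows --targets '[{"jaw":1,"dx":-0.004,"dy":0,"dz":0.0003,"yaw":0},{"jaw":1,"dx":-0.008,"dy":0,"dz":0.0005,"yaw":0},{"jaw":1,"dx":-0.012,"dy":0,"dz":0,"yaw":0},{"jaw":1,"dx":-0.015,"dy":0,"dz":-0.01,"yaw":0},{"jaw":1,"dx":-0.015,"dy":0,"dz":-0.03,"yaw":0}]'

```text
clock: 12.35
tool_pos: [0.5602, 0.0735, 0.0803]
eef_rot: [0.998, -0.046, -0.049, 0.003]
contact_force: [1.1, 0.2, 0.5]
opening: 0.006
```

>>> play_rows --targets '[{"jaw":1,"dx":-0.03,"dy":0,"dz":-0.04,"yaw":0},{"jaw":1,"dx":-0.035,"dy":0,"dz":-0.03,"yaw":0},{"jaw":1,"dx":-0.03,"dy":0,"dz":-0.02,"yaw":0},{"jaw":1,"dx":-0.02,"dy":0.02,"dz":0,"yaw":0},{"jaw":1,"dx":0,"dy":0.045,"dz":0,"yaw":0}]'

```text
clock: 12.85
tool_pos: [0.4493, 0.0258, 0.1877]
eef_rot: [0.998, -0.04, -0.039, -0.001]
contact_force: [1.7, -0.9, -0.4]
opening: 0.002
```

>>> play_rows --targets '[{"jaw":1,"dx":0,"dy":0.045,"dz":0,"yaw":0},{"jaw":1,"dx":0,"dy":0.045,"dz":0,"yaw":0},{"jaw":1,"dx":0,"dy":0.045,"dz":0,"yaw":0},{"jaw":1,"dx":0,"dy":0.03,"dz":0,"yaw":0},{"jaw":1,"dx":0,"dy":0,"dz":0,"yaw":0}]'

```text
clock: 13.35
tool_pos: [0.4367, -0.1506, 0.1901]
eef_rot: [0.999, -0.043, -0.032, 0.002]
contact_force: [-0.2, -0.3, 0.0]
opening: 0.001
```

```bash
python3 -c "
from h import *
look('s15'); s=snap('top','t15')
a=s['frame'][110:270,220:410,::-1]; cv2.imwrite('pics/t15c.png',cv2.resize(a,None,fx=4,fy=4,interpolation=cv2.INTER_CUBIC))
"
```

```text
t 13.35 stand x -137.6 y -237.2 z 190.1 mm  F along x -0.2 y -0.3 z 0.0 open 0.00 yaw off(tool) 0.0110
tool z in stand: x -0.064 y -0.006
```

View pics/s15c.png

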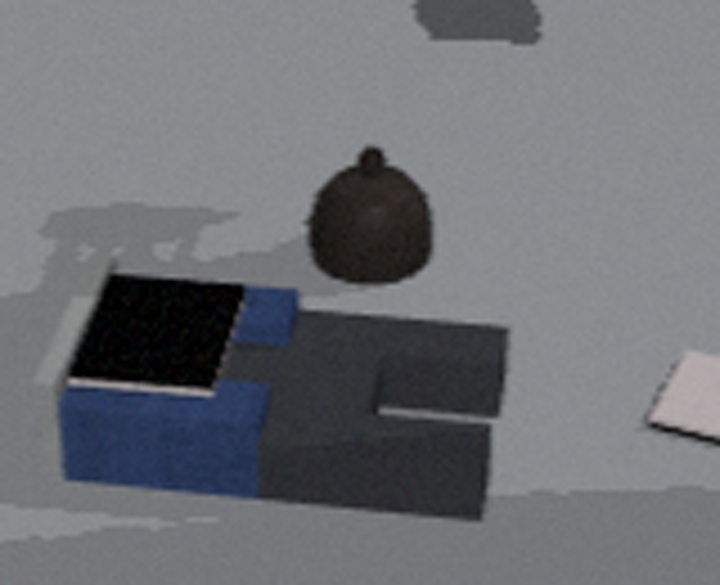

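View pics/t15c.png

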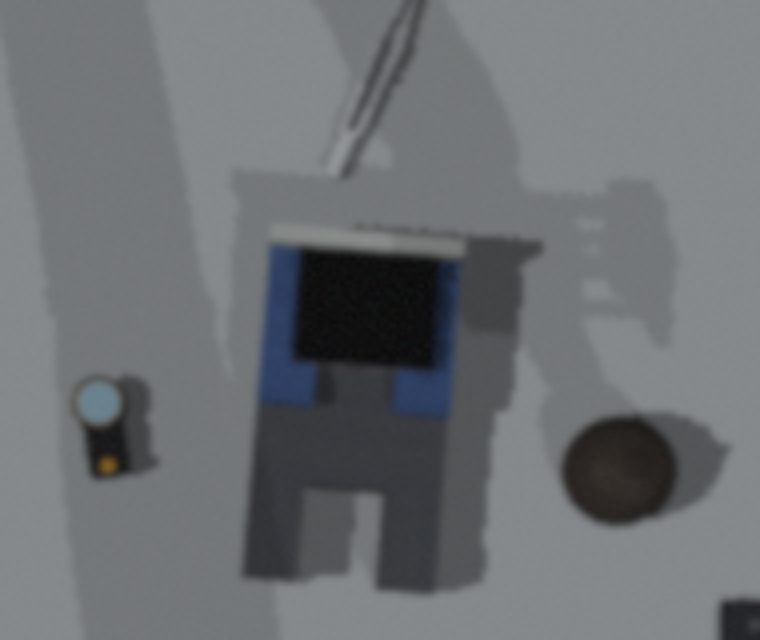

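Black side up and flush along the fence, with no blue strip between (top crop row ~250, columns 300–440). The dome at (374,227) and the loupe at (245,210) are where they were. I'll run a quick numeric check and then hand in.

Run:
```python
from h import *
s=load('t15'); g=s['frame'].astype(int)
for u in (298,305,312,320,326): print(u,[tuple(g[v,u]) for v in range(168,177)])
t=load('t15'); 
m=(g.max(2)<35).astype(np.uint8); m[:160]=0; m[210:]=0; m[:,:285]=0; m[:,340:]=0
c=max(cv2.findContours(m,0,2)[0],key=cv2.contourArea); b=cv2.boxPoints(cv2.minAreaRect(c)); P=plane(t,b,.049)[:,:2]-O
print('tile corners in stand mm',(np.c_[P@EX,P@EY]*1e3).round(1).tolist())
F=plane(t,[((270+465)/2/4+220,(245+258)/2/4+110-.4)],.053)[:,:2]-O; print('fence front top x',(F@EX*1e3).round(1))
a,b2=load('top0')['frame'].astype(int),g
for n,(r0,r1,c0,c1) in dict(tweez=(100,160,295,335),loupe=(200,235,235,258),dome=(208,246,355,395)).items():
    f=lambda z:cv2.phaseCorrelate(cv2.cvtColor(a[r0:r1,c0:c1].astype(np.uint8),7).astype(np.float32),cv2.cvtColor(z[r0:r1,c0:c1].astype(np.uint8),7).astype(np.float32)); print(n,f(b2))
```

```text
298 [(np.int64(134), np.int64(138), np.int64(137)), (np.int64(133), np.int64(135), np.int64(134)), (np.int64(120), np.int64(123), np.int64(122)), (np.int64(89), np.int64(90), np.int64(90)), (np.int64(49), np.int64(49), np.int64(49)), (np.int64(19), np.int64(23), np.int64(21)), (np.int64(17), np.int64(19), np.int64(20)), (np.int64(15), np.int64(14), np.int64(14)), (np.int64(15), np.int64(13), np.int64(17))]
305 [(np.int64(133), np.int64(135), np.int64(135)), (np.int64(134), np.int64(138), np.int64(137)), (np.int64(129), np.int64(132), np.int64(131)), (np.int64(107), np.int64(110), np.int64(108)), (np.int64(69), np.int64(71), np.int64(70)), (np.int64(30), np.int64(32), np.int64(32)), (np.int64(15), np.int64(17), np.int64(16)), (np.int64(13), np.int64(12), np.int64(15)), (np.int64(18), np.int64(17), np.int64(17))]
312 [(np.int64(125), np.int64(129), np.int64(127)), (np.int64(136), np.int64(139), np.int64(137)), (np.int64(135), np.int64(138), np.int64(135)), (np.int64(123), np.int64(126), np.int64(125)), (np.int64(92), np.int64(95), np.int64(94)), (np.int64(52), np.int64(55), np.int64(54
[... 589 characters left out ...]
int64(97)), (np.int64(109), np.int64(112), np.int64(111)), (np.int64(119), np.int64(121), np.int64(120)), (np.int64(119), np.int64(121), np.int64(119)), (np.int64(108), np.int64(111), np.int64(110)), (np.int64(82), np.int64(84), np.int64(82)), (np.int64(47), np.int64(47), np.int64(48)), (np.int64(21), np.int64(17), np.int64(21)), (np.int64(16), np.int64(17), np.int64(18))]
tile corners in stand mm [[24.4, 33.8], [87.0, 33.9], [86.9, -43.4], [24.5, -42.8]]
fence front top x [88.4]
tweez ((-0.14961173363677105, 0.07167846738080996), 0.6008966517448425)
loupe ((0.023488738192835257, 0.1468066698403092), 0.9891045427432766)
dome ((0.004387864966709287, -0.010621260993939785), 1.0011264058947562)
```

```bash
python3 -c "
from plant import r
print(r.finish_job())"
```

```text
the job is handed in; nothing more can be done
None
```

The tile is flipped: it lies black side up on the blue bed with its edge against the rear fence, and the job was handed in at about 13.5 s. I pushed it to the step with the shut fingertips in the slot and tipped it up with its leading edge down on the ledge. I let it fall forward onto the bed, then pushed it along through the groove.

**Last checks:**
- **Fence contact:** under an extra push the tile did not move, at 4–5 N. In the top view the fence passes straight into black with no blue between, and the tile sits square.
- **Position:** the measured rear edge came out at stand x≈87 against a fence front at about 88. That 1–2 mm disagreement is within the calibration and pixel error. The front edge at 24.4 agrees with contact (90 − 66 = 24).
- **Bystanders:** the loupe, tweezers and dome shifted less than 0.2 pixel between the first and last pictures.
- **Forces:** external force stayed below about 10 N in every reading I took, which came only at the end of each move.

**Disagreements:**
- **Side view:** it placed objects up to about 6 mm further in y than the top view at the start.
- **Tool tilt:** pushing tilted the tool by up to about 0.1 rad. This did not affect the result.

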